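# Hold the honey jar fast in the trigger clamp

### The job

Take the honey jar off the breakfast tray and stand it upright on the wooden board, between the two V-shaped jaws of the jar clamp. Then pump the clamp's trigger, squeezing it towards the handle and letting it come back, until the jaw has come up and grips the jar with its sprung face pushed in about half way, never solid, so that the jar is held fast without being crushed. Move the jaw with the trigger only, leave everything else standing, and finish still holding the trigger squeezed, so that the clamp is braced while someone unscrews the lid.

Things in the scene. Friction and masses are not known exactly. Their poses are not given: they have to be found in the camera images.
- honey_jar: honey jar: glass with a screw lid, nearly round, 56 x 62 mm across, 86 mm tall, 0.25 to 0.5 kg, upright on the tray's floor (4 mm above the worktop) at the start. Origin: centre of its underside, z up. The lid is the top 11 mm, 56 mm across. Take it from above across any diameter, pads about 45 to 70 mm above its underside.
- tray: oval tray, 286 x 376 mm, rim 30 mm high, fixed in place; flat floor 222 x 312 mm, 4 mm thick. Origin: centre of its underside; x its short, y its long axis. Jar and yoghurt pot stand one on each half of the long axis (either way round), at least 0.1 m apart centre to centre; the glass stands at the middle of the +x side.
- yoghurt_pot: bystander on the tray: closed tub, 72 mm wide, 71 mm tall, origin under its centre
- tea_glass: bystander on the tray: tulip glass, 53 mm wide, 91 mm tall, origin under its centre
- mug: bystander on the worktop at the left: mug 78 mm wide, 97 mm tall, origin within 20 mm of the centre of its underside
- clamp_board: wooden board, 190 (x) x 270 (y) x 21 mm, fixed on the worktop, the jar clamp screwed on it. Origin: centre of its underside; 'board' x, y, z below are in this frame. The clamp axis is the line x = 30 mm, along y; the jar's centre belongs on it, its foot on the board's top (z = 21 mm). Jaws at the -y end, clamp head at the +y end with handle and trigger sticking out to -x.
- fixed_apex (a point): bottom of the V of the fixed jaw (board x 30, y -100, z 55 mm). The jaw is a rubber-faced V, 62 mm wide (x), 48 mm high (z 31 to 79 mm); its wings slope 20 degrees and stand 11 mm further out, towards +y.
- jaw_apex (a point): bottom of the V of the moving jaw's sprung face (board x 30, z 55 mm, y = 12 mm - jaw_travel + jaw_spring); the same V, facing the fixed jaw. At the start the apexes are 92 to 112 mm apart; the jar touches both when they are about 60 to 66 mm apart.
- moving_jaw: the moving jaw (block, guide rods, sprung face) on the end of the steel ladder bar; not to be pushed by the fingers. Origin on the bar's axis plane at board z 0
- sprung_face: the moving jaw's rubber V face on two springs, which the jar pushes in; origin at jaw_apex
- fixed_jaw: the fixed V jaw on its bracket at the -y end of the board; its origin is the board's
- jaw_travel (a joint): advance of bar and moving jaw towards the fixed jaw (board -y), m; 0 to 0.075, at most 0.021 at the start. A full squeeze of the trigger drives it about 10 mm; when the trigger is let out it drops back to the last tooth of the ratchet, so each pump gains 7 mm (one tooth). It never goes back further.
- jaw_spring (a joint): how far the sprung face is pushed in, m; 0 = free, 0.016 = solid. Its springs press with 1.2 N at 0 and 1.2 N more per mm. Against a jar that still slides on the board it goes in 1 to 2 mm only.
- trigger_squeeze (a joint): angle of the trigger, rad; 0 = let out (a spring returns it), 0.295 = squeezed home on its own stop, just short of the handle. A squeeze gains a tooth only beyond about 0.24, after the trigger was let out to below 0.03. It takes 3 to 5 N at trigger_pad while the jaw runs free, 8 to 12 N when the jar is gripped well, over 15 N when the face is nearly solid.
- trigger: the trigger: black bar 74 mm long (its x), 12 mm thick, 32 mm high (board z 34 to 66 mm). Origin on its pivot's axis (board x -6, y 85, z 0 mm); the bar runs from 8 to 82 mm from the pivot towards its own -x.
- trigger_pad (a point): where to press the trigger: middle of its outer face (towards board -y), 58 mm from the pivot. Let out it is at board x -64, y 70.5, z 50 mm; squeezed home at x -62.5, y 87.5 mm.
- handle_pad (a point): middle of the fixed handle's outer face (towards board +y): board x -64, y 121, z 50 mm. Handle: black bar along board x to x = -105 mm, y 105 to 121, z 32 to 68 mm. Trigger and handle together measure 51 mm, squeezed 34 mm. Only the trigger gives, so fingers that close evenly belong centred near y = 107 mm.
Not all that is in view belongs to the job. What is shaped like the honey_jar but orange is not meant.

How it is judged:
By the outcome, as a careful person would: the job done as asked, in the order asked, and still so for the second after the job is handed in, while the arm keeps its last pose, push and grip.
It also fails if it takes over 61 s, if anything falls off the work surface, if the arm or the gripper's body presses on something with over 40 N, if the wrist force passes 120 N, or if a joint passes its speed limit or range.

### The arm

A 6-joint arm with a two-finger parallel gripper is mounted at the origin on a cart in front of the work surface, level with it; the furniture and walls round the work are solid. World frame = base frame: x ahead of the robot, y to its left, z up, the work surface at z = 0. Lengths are in m, angles in rad, forces in N, time in s.
With the tool pointing down it reaches from about 0.35 to 0.775 m from the base axis. Payload 5.5 kg.
Tool frame: the origin (TCP) lies at the very end of the fingers, on their centre line; the grasp point (between the pads) lies 19 mm behind it (env.grip_point_offset is the distance from the TCP to the grasp point, in m); z points along the fingers, y is the line along which they close (so a half turn about z gives the same grasp; the last joint's range is limited). The gripper opens to 85 mm and grips with 20 to 120 N. Pads are 22 mm wide; open, the fingers measure 114 mm over their backs; the gripper's body (76 mm by 85 mm) begins 54 mm behind the grasp point. The pads swing forward as they close: fully open they stand 13 mm farther back than shut.
Start: joints at [1.023, 0.313, 0.046, 1.304, 0, 1.431], TCP at [0.228, 0.528, 0.231] pointing down, gripper open.
Joint ranges: [-2.76, 2.76], [-0.86, 1.69], [-1.03, 1.26], [-2.2, 2.34], [-1.47, 1.5], [-3.14, 3.14]. Speed limits (rad/s): [2.57, 2.57, 3.14, 3.14, 3.14, 3.14].

### API

Orientations are given as a unit quaternion [w, x, y, z].
In Python, from workcell import sensors, imaging, workorder, env gives the robot as it stands.
- The arm moves only by the shell command python3 -m handwheel 'ROWS' [FORCE]. ROWS is JSON, a list of rows, each a list of 5 numbers: the shift along the tool's x, y, z in mm, then the turn about the tool's z in rad, then the opening, from 0 (shut) to 1 (fully open). A call has 1 to 8 rows; each row is the pose to reach, as a shift and turn from the pose commanded when the call began, along the tool's axes at that moment; what a row does not reach only later rows make up. A row lasts 1/10 s, in which the tool goes at most 50 mm and 8.59 degrees, less where a joint would pass 70% of its speed; a pose out of reach is approached as far as the arm can. A call with a gripper value outside its range is refused whole. The fingers move at their own pace and stop on an object; FORCE is the grip in N (left out, the last holds). Time passes only in rows, so rows that repeat a pose let the fingers close. It gives the time, the measured TCP pose, the force, the opening and the grip force at its end, in the units of the state.
- sensors.get_state(): the state, without advancing time (a new reading comes with each control period).
- imaging.read_camera(name): name is "side" or "top"; returns a dict with "color" (480x640x3 uint8, blue, green, red), "z_map" (480x640 float32, m along the optical axis (not along the pixel's ray), 0 where there is no reading), "fx", "fy", "cx", "cy" (pixels), "xyz" and "rotation" of the camera in the world. Camera axes: x right, y down, z forward; pixel columns grow to the right and rows downward; lengths in m; the calibration is good to about 2 mm. A picture is of the moment at which its call begins.
- workorder.hand_in(): hands the job in; it is judged then, once.
The state is a dict: "clock": time; "joint_pos": joint angles; "qvel": joint speeds; "tau": joint torques, N m; "tcp_pos": TCP position; "orientation": TCP orientation; "wrist_force": force on the tool from outside, world axes, zero at the start; "ft_torque": the same for the moment, N m; "finger_gap": finger opening in m; "grip_force": force on a finger pad.
Only numpy, scipy, OpenCV 4.12 (cv2) and the standard library are available. Lean on these libraries where they do the work, as an engineer would, in place of code of your own. Each camera call takes 0.05 s, during which the arm holds its last target. There are 200 camera calls.

## Working session

There is one attempt and no reset: what is moved stays moved. The work goes in short steps, Python scripts to look and compute and a shell command to move; the robot and the scene stay as the last step left them, time stands still between calls to the robot, and variables do not carry over. Pictures are saved under pics/ and viewed, at most 10 in all, crops included, and the job is handed in when it is done.

```bash
mkdir -p pics; ls; cat > h.py <<'E'
import numpy as np, cv2
from workcell import sensors, imaging, workorder, env
def cloud(c):
    v,u=np.mgrid[0:480,0:640]; z=c["z_map"]
    p=np.stack([(u-c["cx"])/c["fx"]*z,(v-c["cy"])/c["fy"]*z,z],-1)
    return p@rot(c).T+np.array(c["xyz"])
def rot(c):
    R=np.array(c["rotation"],float)
    if R.size==4:
        from scipy.spatial.transform import Rotation as Q
        return Q.from_quat(R,scalar_first=True).as_matrix()
    return R.reshape(3,3)
def ray(c,u,v,h):
    d=rot(c)@np.array([(u-c["cx"])/c["fx"],(v-c["cy"])/c["fy"],1]); o=np.array(c["xyz"])
    return o+d*(h-o[2])/d[2]
E
python3 - <<'E'
from h import *
for n in("top","side"):
    c=imaging.read_camera(n); cv2.imwrite(f"pics/{n}0.png",c["color"]); np.savez(f"{n}0.npz",**c)
    print(n,c["xyz"],c["rotation"],c["fx"],c["cx"],c["cy"])
print(sensors.get_state())
E
```

```text
pics
top [ 0.25069524 -0.01163476  1.38335373] [-0.05953867  0.71383444 -0.6951004   0.06108171] 527.2401825662967 317.76612477263035 233.83366737112723
side [-0.10511605 -1.22885003  0.97513109] [-0.45183186  0.86148842 -0.20744887  0.10320189] 510.9902241464602 325.057824419978 237.03286937606995
{'clock': 0.1, 'joint_pos': array([1.02339649e+00, 3.13926729e-01, 4.50925327e-02, 1.30357368e+00,
       1.60311916e-05, 1.43121878e+00]), 'qvel': array([ 0.00064597, -0.00494191,  0.00111219,  0.00064622,  0.00113978,
       -0.00117156]), 'tau': array([ 3.55406315e-03, -4.81726134e+01,  2.99242812e+01,  1.27216868e-02,
       -5.10059203e-05,  1.03227882e-05]), 'tcp_pos': array([0.22781115, 0.52746366, 0.23049719]), 'orientation': array([-2.78911338e-04,  2.02500926e-01,  9.79281740e-01, -7.56006261e-04]), 'wrist_force': array([ 0.5254014 ,  0.05535113, -0.12358474]), 'ft_torque': array([-0.0023869 , -0.02057602,  0.01118721]), 'grip_force': 0.0, 'finger_gap': 0.08485305503648476}
```

View pics/top0.png

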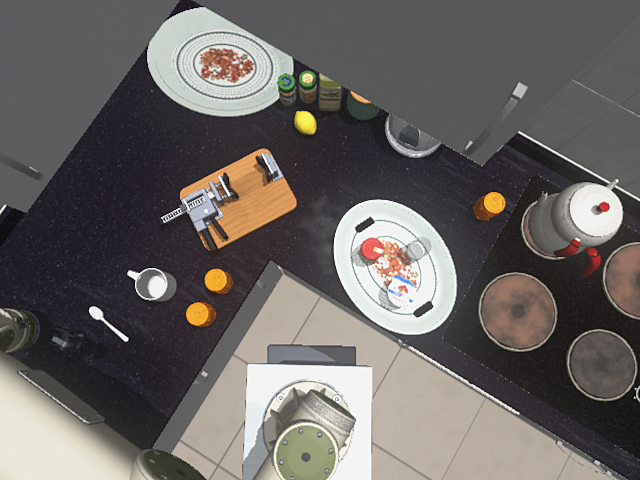

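View pics/side0.png

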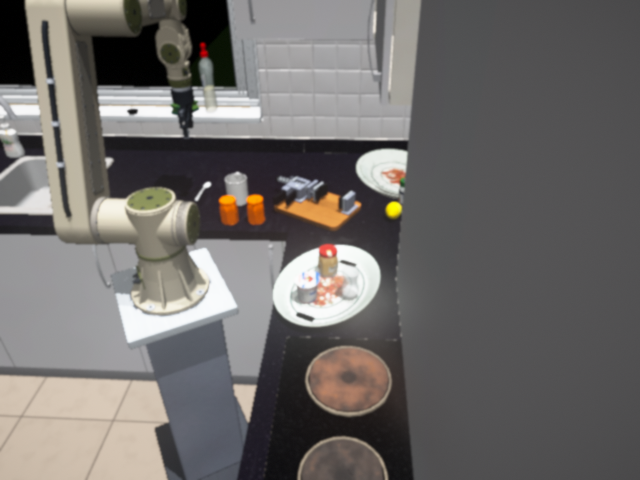

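The top view shows a red-lidded jar on the tray at (372,249), the yoghurt pot at (403,292), the tea glass at (418,247) and the clamp board around (240,198), with its jaws at (268,165) and (225,187) and its trigger/handle at (208,235). The side view agrees: jar at (328,258), pot (307,288), glass (350,280).
Things that could be taken for the honey jar are the red-lidded jar (372,249) and the orange jars (218,281), (200,315) and (490,206). I choose the red-lidded one on the tray, because the orange ones are excluded.

```bash
python3 - <<'E'
from h import *
c=dict(np.load("top0.npz")); P=cloud(c); im=c["color"]; hsv=cv2.cvtColor(im,cv2.COLOR_BGR2HSV)
H,S,V=[hsv[...,i].astype(int) for i in range(3)]
# lid
m=((H<6)|(H>172))&(S>150)&(V>90); w=np.zeros_like(m); w[225:275,345:395]=1; m&=w
k=cv2.connectedComponentsWithStats(m.astype(np.uint8)); i=1+np.argmax(k[2][1:,4]); mm=k[1]==i
print("lid",k[2][i],k[3][i],"z",np.percentile(P[mm][:,2],[10,50,90]))
top=mm&(P[...,2]>0.083); v,u=np.nonzero(top)
(cx,cy),r=cv2.minEnclosingCircle(np.stack([u,v],1).astype(np.float32)); print(cx,cy,r,"r mm",r/527*1290, ray(c,cx,cy,0.09), P[top].mean(0))
# wood
m=(H>8)&(H<22)&(S>90)&(V>90); w[:]=0; w[140:260,170:305]=1; m&=w; k=cv2.connectedComponentsWithStats(m.astype(np.uint8)); i=1+np.argmax(k[2][1:,4])
v,u=np.nonzero(k[1]==i); q=np.array([ray(c,a,b,0.021)[:2] for a,b in zip(u,v)],np.float32)
print("wood z",np.median(P[k[1]==i][:,2])); print(cv2.minAreaRect(q))
for nm,(a,b,d,e) in {"pot":(380,425,265,310),"glass":(400,435,232,265)}.items():
    s=P[d:e,a:b].reshape(-1,3); s=s[s[:,2]>0.05]; print(nm,s.min(0),s.max(0))
j=np.hstack([cv2.resize(im[205:325,325:465],None,fx=3,fy=3),cv2.resize(im[140:260,170:305],(360,360))]); cv2.imwrite("pics/crop1.png",j[:, :800])
for n in ("z>0.05 clamp",):
    s=P[140:260,150:305]; t=s[(s[...,2]>0.03)]; print(n,len(t),t.min(0),t.max(0))
E
```

```text
lid [362 239  21  19 178] [370.37078652 247.45505618] z [0.08675338 0.0898418  0.09385913]
371.7408447265625 248.07591247558594 10.559322357177734 r mm 25.84729761054891 [ 0.44157497 -0.14621097  0.09      ] [ 0.4418879  -0.14207895  0.09734595]
wood z 0.02049558697076259
((0.5752313137054443, 0.20254668593406677), (0.1907915472984314, 0.27129432559013367), 29.95436668395996)
pot [ 0.25069524 -0.25662539  0.06633197] [ 0.38072326 -0.01163476  1.38335373]
glass [ 0.25069524 -0.29221474  0.05011464] [ 0.47532222 -0.01163476  1.38335373]
z>0.05 clamp 2326 [ 0.25069524 -0.01163476  0.03001262] [0.68645595 0.39970337 1.38335373]
```

View pics/crop1.png

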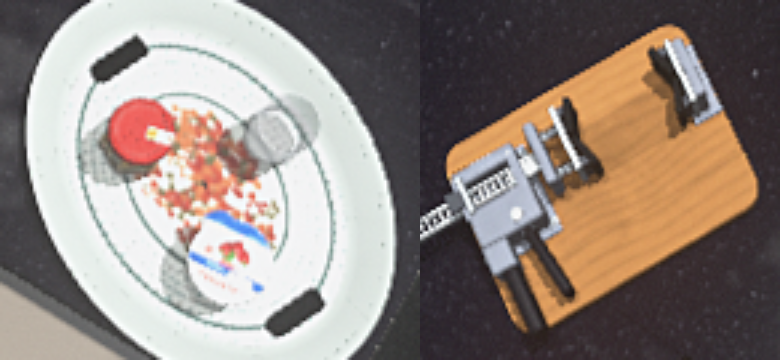

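The crop confirms the red-lidded glass jar is at (372,249). The board rectangle measures 190.8 x 271.3 mm against the given 190 x 270, which is a good match. Before moving I'll check the cabinet height, the neighbours and the jaw position.

```bash
cat >> h.py <<'E'
B=np.array([0.5752,0.2025]); PSI=np.radians(29.95)
def b2w(x,y): # board mm -> world m
    c,s=np.cos(PSI),np.sin(PSI); return B+np.array([c*x-s*y,s*x+c*y])/1000
def w2b(p):
    c,s=np.cos(PSI),np.sin(PSI); d=(np.asarray(p)[...,:2]-B)*1000
    return np.stack([c*d[...,0]+s*d[...,1],-s*d[...,0]+c*d[...,1]],-1)
def delta(x,y,z,st=None,yaw=None):
    """shift in tool axes (mm) to bring TCP to x,y,z; turn to bring tool y to world yaw(deg)"""
    from scipy.spatial.transform import Rotation as Q
    st=st or sensors.get_state(); R=Q.from_quat(st["orientation"],scalar_first=True).as_matrix()
    t=np.degrees(np.arctan2(R[1,1],R[0,1])); d=R.T@(np.array([x,y,z])-st["tcp_pos"])*1000
    return d.round(1), None if yaw is None else round(np.radians((t-yaw+180)%360-180),3), round(t,2)
E
python3 - <<'E'
from h import *
c=dict(np.load("top0.npz")); P=cloud(c)
for u,v in((300,20),(400,60),(480,150),(60,60),(20,160),(403,292),(418,247)): print((u,v),P[v,u].round(3))
print("pot",ray(c,403,288,.075),"glass",ray(c,418,247,.095))
s=P[130:265,150:310].reshape(-1,3); s=s[(s[:,2]>.03)&(s[:,2]<.15)]; b=w2b(s)
for lo in range(-130,160,10):
    k=(b[:,1]>=lo)&(b[:,1]<lo+10)&(b[:,0]>-110)&(b[:,0]<100)
    if k.sum()>3: print(lo,k.sum(),b[k,0].min().round(),b[k,0].max().round(),np.percentile(s[k,2],95).round(3))
print(b2w(30,-62),b2w(-64,107),b2w(-64,97)); print(delta(.441,-.147,.16,yaw=30))
E
```

```text
(300, 20) [0.685 0.022 0.683]
(400, 60) [ 0.605 -0.116  0.724]
(480, 150) [ 0.523 -0.259  0.604]
(60, 60) [0.599 0.348 0.71 ]
(20, 160) [0.474 0.421 0.65 ]
(403, 292) [ 0.336 -0.226  0.074]
(418, 247) [ 0.46  -0.277  0.009]
pot [ 0.34600606 -0.22606067  0.075     ] glass [ 0.44659364 -0.25999209  0.095     ]
-130 35 -1.0 59.0 0.082
-120 103 -2.0 57.0 0.085
-110 106 1.0 61.0 0.083
-100 99 -2.0 64.0 0.082
-90 9 -0.0 61.0 0.076
-10 30 -0.0 62.0 0.081
0 105 -2.0 62.0 0.083
10 94 2.0 59.0 0.085
20 29 8.0 55.0 0.063
30 71 2.0 60.0 0.083
40 85 2.0 59.0 0.085
50 32 -10.0 55.0 0.065
60 127 -83.0 58.0 0.076
70 212 -86.0 85.0 0.076
80 158 -76.0 56.0 0.077
90 124 -52.0 55.0 0.076
100 225 -103.0 55.0 0.076
110 255 -104.0 55.0 0.076
120 155 -97.0 54.0 0.08
130 34 23.0 40.0 0.084
140 18 23.0 39.0 0.064
150 24 23.0 39.0 0.065
[0.63214697 0.16375671] [0.46632736 0.26325975] [0.4713198  0.25459514]
(array([-463.2, -534.5,   71.2]), np.float64(0.639), np.float64(66.63))
```

```bash
python3 -m handwheel '[[-460,-530,0,0.64,1],[-460,-530,0,0.64,1],[-460,-530,0,0.64,1],[-460,-530,0,0.64,1],[-460,-530,0,0.64,1],[-460,-530,0,0.64,1],[-460,-530,0,0.64,1],[-460,-530,0,0.64,1]]' 25; python3 -c "
from h import *
print(delta(.441,-.147,.16,yaw=30))"
```

```text
clock: 0.9
tcp_pos: [0.3488, 0.1447, 0.2312]
orientation: [0.0, 0.5, 0.866, 0.0]
wrist_force: [0.5, -1.2, 0.2]
finger_gap: 0.0854
grip_force: 0.0
(array([-298.8,  -66.1,   71.2]), np.float64(-0.0), np.float64(30.0))
```

```bash
python3 -m handwheel '[[-299,-66,70,0,1],[-299,-66,70,0,1],[-299,-66,70,0,1],[-299,-66,70,0,1],[-299,-66,70,0,1],[-299,-66,70,0,1],[-299,-66,70,0,1],[-299,-66,70,0,1]]'; python3 - <<'E'
from h import *
print(delta(.441,-.147,.042,yaw=30))
c=imaging.read_camera("side"); np.savez("side1.npz",**c); P=cloud(c)
hsv=cv2.cvtColor(c["color"],cv2.COLOR_BGR2HSV); m=((hsv[...,0]<6)|(hsv[...,0]>172))&(hsv[...,1]>150)&(hsv[...,2]>80); m[:,:310]=0;m[:,350:]=0;m[:230]=0;m[:270]&=True;m[270:]=0
v,u=np.nonzero(m); print("lid px",u.min(),u.max(),v.min(),v.max(),len(u))
print("mid lid ray z=.09 top edge mid",ray(c,(u.min()+u.max()+1)/2,(v.min()+v.max())/2,.0845))
cv2.imwrite("pics/side1.png",cv2.resize(c["color"][180:330,260:400],None,fx=4,fy=4))
E
```

```text
clock: 1.7
tcp_pos: [0.4409, -0.147, 0.1602]
orientation: [-0.001, 0.502, 0.865, 0.0]
wrist_force: [-0.8, 0.7, -0.3]
finger_gap: 0.0856
grip_force: 0.0
(array([ -0.2,   0.2, 118.2]), np.float64(-0.004), np.float64(29.76))
lid px 320 335 244 255 102
mid lid ray z=.09 top edge mid [ 0.44386239 -0.14175184  0.0845    ]
```

View pics/side1.png

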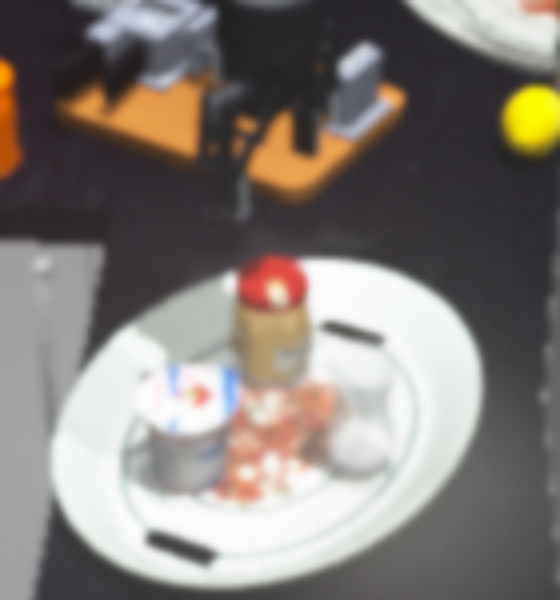

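The crop shows the open fingers above the red-lidded jar (crop 272,285). The pot (190,425) and glass (360,410) are clear of it. The side-view estimate is within 5 mm of the top-view one, so I'm descending and gripping.

```bash
python3 -m handwheel '[[-1,1,40,0,1],[-1,1,80,0,1],[-1,1,105,0,1],[-1,1,117,0,1],[-1,1,117,0,1],[-1,1,117,0,0.3],[-1,1,117,0,0.3],[-1,1,117,0,0.3]]' 40 && python3 -m handwheel '[[0,0,0,0,0.3],[0,0,0,0,0.3],[0,0,0,0,0.3]]'
```

```text
clock: 2.55
tcp_pos: [0.4428, -0.1456, 0.0462]
orientation: [0.001, 0.5, 0.866, -0.0]
wrist_force: [-3.6, 1.7, 7.4]
finger_gap: 0.0598
grip_force: 41.1
clock: 2.85
tcp_pos: [0.4428, -0.1456, 0.0462]
orientation: [0.001, 0.5, 0.866, 0.0]
wrist_force: [-3.2, 1.2, 7.9]
finger_gap: 0.0594
grip_force: 41.1
```

```bash
python3 -m handwheel '[[0,0,-10,0,0.3],[0,0,-40,0,0.3],[0,0,-80,0,0.3],[0,0,-120,0,0.3],[0,0,-150,0,0.3],[0,0,-150,0,0.3]]' && python3 - <<'E'
from h import *
x,y=b2w(30,-60); print(delta(x,y,.19,yaw=29.95))
E
```

```text
clock: 3.45
tcp_pos: [0.4453, -0.147, 0.1998]
orientation: [0.005, 0.5, 0.866, 0.0]
wrist_force: [0.6, -1.1, -2.4]
finger_gap: 0.0594
grip_force: 44.5
(array([177.9, 317.1,  10.1]), np.float64(0.001), np.float64(29.98))
```

```bash
python3 -m handwheel '[[20,35,0,0,0.3],[45,80,0,0,0.3],[68,121,0,0,0.3],[91,162,0,0,0.3],[114,203,0,0,0.3],[137,244,0,0,0.3],[160,285,0,0,0.3],[177,316,0,0,0.3]]' && python3 -m handwheel '[[0,0,0,0,0.3],[0,0,0,0,0.3],[0,0,0,0,0.3]]' && python3 - <<'E'
from h import *
x,y=b2w(30,-60); st=sensors.get_state(); print(delta(x,y,.066,yaw=29.95),st["wrist_force"].round(1),w2b(st["tcp_pos"]))
c=imaging.read_camera("top"); P=cloud(c); np.savez("top2.npz",**c); cv2.imwrite("pics/top2.png",cv2.resize(c["color"][130:270,150:330],None,fx=4,fy=4))
c=imaging.read_camera("side"); np.savez("side2.npz",**c); cv2.imwrite("pics/side2.png",cv2.resize(c["color"][130:260,250:400],None,fx=4,fy=4))
E
```

```text
clock: 4.25
tcp_pos: [0.6282, 0.1682, 0.1931]
orientation: [-0.001, 0.5, 0.866, -0.0]
wrist_force: [-0.0, -0.3, -2.3]
finger_gap: 0.0594
grip_force: 44.6
clock: 4.55
tcp_pos: [0.6269, 0.1647, 0.1936]
orientation: [-0.001, 0.5, 0.866, -0.001]
wrist_force: [0.4, -0.2, -3.4]
finger_gap: 0.0592
grip_force: 44.8
(array([ -1.5,   4.3, 127.6]), np.float64(-0.0), np.float64(29.94)) [ 0.4 -0.2 -3.4] [ 25.9224562 -58.5430658]
```

View pics/side2.png

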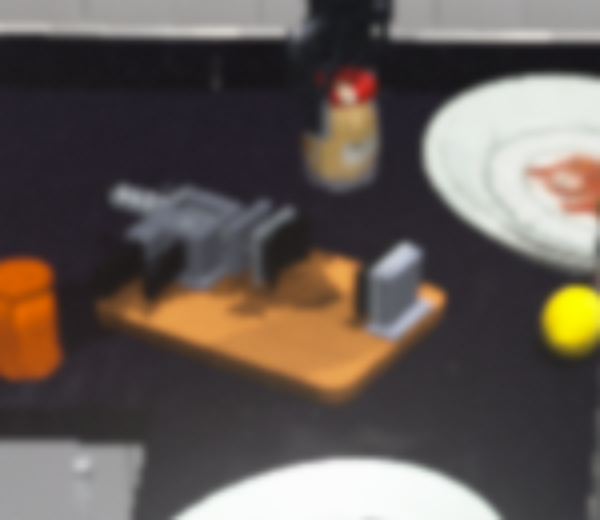

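The crop shows the jar upright in the fingers (345,125), above the gap between the jaws at (275,245) and (385,290). Lowering it now.

```bash
python3 -m handwheel '[[-1,4,30,0,0.3],[-1,4,65,0,0.3],[-1,4,100,0,0.3],[-1,4,118,0,0.3],[-1,4,124,0,0.3],[-1,4,126,0,0.3],[-1,4,127,0,0.3],[-1,4,127,0,0.3]]' && python3 -m handwheel '[[0,0,0,0,0.3],[0,0,0,0,0.3]]' && python3 - <<'E'
from h import *
st=sensors.get_state(); print(w2b(st["tcp_pos"]))
E
```

```text
clock: 5.45
tcp_pos: [0.6329, 0.1665, 0.069]
orientation: [0.001, 0.5, 0.866, 0.001]
wrist_force: [0.2, 0.5, -2.4]
finger_gap: 0.059
grip_force: 44.8
clock: 5.65
tcp_pos: [0.6324, 0.1667, 0.0683]
orientation: [0.001, 0.5, 0.866, 0.001]
wrist_force: [0.1, 0.2, -2.4]
finger_gap: 0.0593
grip_force: 44.8
[ 31.66863106 -59.5953913 ]
```

```bash
python3 -m handwheel '[[-1,-1,2,0,0.3],[-1,-1,3,0,0.3],[-1,-1,4,0,0.3],[-1,-1,4,0,0.3]]'; python3 -m handwheel '[[0,0,1,0,0.3],[0,0,2,0,0.3],[0,0,2,0,0.3]]'
```

```text
clock: 6.05
tcp_pos: [0.6313, 0.1652, 0.0632]
orientation: [-0.0, 0.5, 0.866, -0.0]
wrist_force: [-0.4, -0.4, -2.4]
finger_gap: 0.0591
grip_force: 44.8
clock: 6.35
tcp_pos: [0.6314, 0.1652, 0.0631]
orientation: [0.0, 0.5, 0.866, 0.0]
wrist_force: [-5.2, -0.3, 7.6]
finger_gap: 0.0592
grip_force: 45.7
```

```bash
python3 -m handwheel '[[0,0,-1,0,0.3],[0,0,-2,0,0.5],[0,0,-2,0,1],[0,0,-2,0,1],[0,0,-2,0,1],[0,0,-2,0,1]]'; python3 -m handwheel '[[0,0,-40,0,1],[0,0,-80,0,1],[0,0,-120,0,1],[0,0,-120,0,1]]';python3 - <<'E'
from h import *
# trigger approach: TCP above handle
x,y=b2w(-64,107); print(delta(x,y,.18,yaw=119.95))
E
```

```text
clock: 6.95
tcp_pos: [0.6317, 0.1652, 0.0633]
orientation: [0.0, 0.5, 0.866, 0.0]
wrist_force: [-0.1, 0.2, -0.6]
finger_gap: 0.0855
grip_force: 0.0
clock: 7.35
tcp_pos: [0.635, 0.1657, 0.1905]
orientation: [0.005, 0.5, 0.866, 0.004]
wrist_force: [1.1, 1.1, 0.3]
finger_gap: 0.0852
grip_force: 0.0
(array([168.8, -97.4,   8.7]), np.float64(-1.57), np.float64(29.97))
```

```bash
python3 -m handwheel '[[40,-24,0,-0.14,1],[80,-47,0,-0.29,1],[120,-70,0,-0.44,1],[150,-87,0,-0.59,1],[169,-97,0,-0.74,1],[169,-97,0,-0.89,1],[169,-97,0,-1.04,1],[169,-97,0,-1.18,1]]'; python3 -m handwheel '[[0,0,0,-0.14,1],[0,0,0,-0.28,1],[0,0,0,-0.39,1],[0,0,0,-0.39,1],[0,0,0,-0.39,1]]';python3 - <<'E'
from h import *
st=sensors.get_state(); x,y=b2w(-64,106); print(delta(x,y,.033,yaw=119.95),w2b(st["tcp_pos"]))
c=imaging.read_camera("top"); P=cloud(c); np.savez("top3.npz",**c); cv2.imwrite("pics/top3.png",cv2.resize(c["color"][130:270,150:330],None,fx=4,fy=4))
hsv=cv2.cvtColor(c["color"],cv2.COLOR_BGR2HSV); m=((hsv[...,0]<6)|(hsv[...,0]>172))&(hsv[...,1]>150)&(hsv[...,2]>80)
m[:,:190]=0;m[:,310:]=0;m[:130]=0;m[260:]=0; v,u=np.nonzero(m); (a,b),r=cv2.minEnclosingCircle(np.stack([u,v],1).astype(np.float32))
print("lid",a,b,r,"board",w2b(ray(c,a+.3,b+.3,.107)),"z",np.median(P[m][:,2]))
E
```

```text
clock: 8.15
tcp_pos: [0.4625, 0.2634, 0.183]
orientation: [-0.0, -0.069, 0.998, 0.0]
wrist_force: [0.0, 0.9, 0.4]
finger_gap: 0.0852
grip_force: 0.0
clock: 8.65
tcp_pos: [0.4628, 0.263, 0.183]
orientation: [-0.0, -0.257, 0.966, -0.0]
wrist_force: [0.1, -0.2, 0.3]
finger_gap: 0.0852
grip_force: 0.0
(array([ -3.2,  -2.6, 150. ]), np.float64(-0.003), np.float64(119.77)) [-67.13519497 108.56301442]
lid 249.5 169.26470947265625 11.181597709655762 board [ 27.61741337 -61.32797224] z 0.10696058848652568
```

View pics/top3.png

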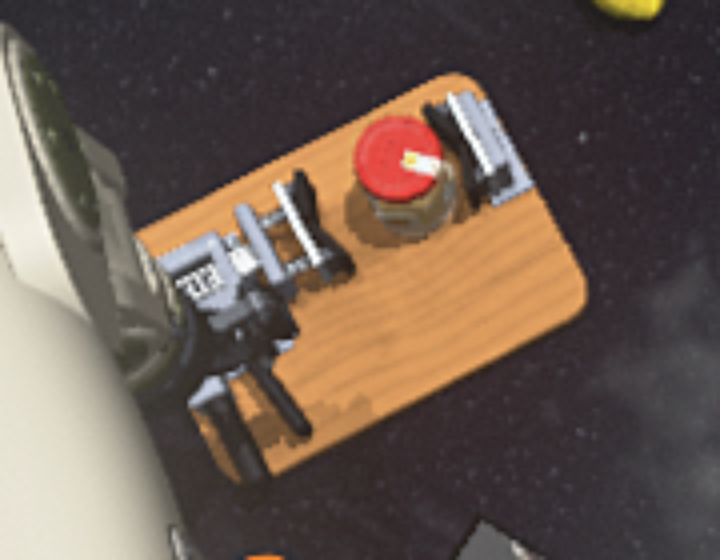

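The crop shows the jar upright between the jaws (lid at 400,158 in the crop, image 249.5,169). It measures at board (28,-61) with the lid at z 0.107, as required. Trigger (275,395) and handle (235,435) are free below the gripper, so I'm descending in two stages.

```bash
python3 -m handwheel '[[-3,-3,40,0,1],[-3,-3,70,0,1],[-3,-3,85,0,1],[-3,-3,85,0,1],[-3,-3,85,0,1],[-3,-3,85,0,1]]'; python3 - <<'E'
from h import *
st=sensors.get_state(); x,y=b2w(-64,106); print(delta(x,y,.034,yaw=119.95),w2b(st["tcp_pos"]))
E
```

```text
clock: 9.3
tcp_pos: [0.4681, 0.2624, 0.0996]
orientation: [0.001, -0.258, 0.966, 0.0]
wrist_force: [0.8, 0.4, 0.7]
finger_gap: 0.0855
grip_force: 0.0
(array([ 1.3,  0.6, 65.6]), np.float64(-0.001), np.float64(119.89)) [-62.88711463 105.39951692]
```

```bash
python3 -m handwheel '[[1,1,20,0,1],[1,1,40,0,1],[1,1,55,0,1],[1,1,62,0,1],[1,1,64,0,1],[1,1,64,0,1],[1,1,64,0,1]]'; python3 - <<'E'
from h import *
st=sensors.get_state(); x,y=b2w(-64,106); print(delta(x,y,.034,yaw=119.95),w2b(st["tcp_pos"]))
E
```

```text
clock: 10.0
tcp_pos: [0.4666, 0.2627, 0.0354]
orientation: [0.001, -0.258, 0.966, 0.0]
wrist_force: [-1.0, -0.1, 0.4]
finger_gap: 0.0853
grip_force: 0.0
(array([-0. , -0.4,  1.4]), np.float64(-0.001), np.float64(119.91)) [-64.04791796 106.40052072]
```

```bash
python3 -m handwheel '[[0,0,0,0,0.43],[0,0,0,0,0.43],[0,0,0,0,0.43],[0,0,0,0,0.43],[0,0,0,0,0.43],[0,0,0,0,0.43],[0,0,0,0,0.43],[0,0,0,0,0.43]]' 20; python3 - <<'E'
from h import *
st=sensors.get_state(); b=w2b(st["tcp_pos"]); g=st["finger_gap"]*500; print(b,"pads y",b[1]-g,b[1]+g)
c=imaging.read_camera("top"); np.savez("top4.npz",**c); P=cloud(c)
for f in("top0.npz","top4.npz"):
    c=dict(np.load(f)); im=c["color"]; R=cloud(c); s=R[130:265,150:310].reshape(-1,3); q=w2b(s); k=(s[:,2]>.06)&(s[:,2]<.095)&(abs(q[:,0]-30)<32)&(q[:,1]>-20-(f!="top0.npz")*12)&(q[:,1]<25)
    print(f,np.percentile(q[k,1],[1,5,25,50,75,95,99]).round(1),k.sum())
E
```

```text
clock: 10.8
tcp_pos: [0.4679, 0.2607, 0.0356]
orientation: [0.002, -0.257, 0.966, -0.002]
wrist_force: [2.9, -9.0, 6.2]
finger_gap: 0.0365
grip_force: 4.5
[-63.91302683 103.97314191] pads y 85.7461935271846 122.2000902927534
top0.npz [-3.3 -1.8  3.7  9.1 14.2 18.1 20.4] 191
top4.npz [-13.3 -11.1  -5.1   0.3   5.9  15.6  21.5] 198
```

```bash
cat > jaw.py <<'E'
from h import *
import sys
def jaw(tag):
    st=sensors.get_state(); b=w2b(st["tcp_pos"]); g=st["finger_gap"]*500
    F=st["wrist_force"]; print(tag,"tcp board",b.round(1),"pads y",(b[1]-g).round(1),(b[1]+g).round(1),"Fy board",round(float(-np.sin(PSI)*F[0]+np.cos(PSI)*F[1]),1),"grip",st["grip_force"])
    c=imaging.read_camera("top"); np.savez(f"{tag}.npz",**c); s=cloud(c)[130:265,150:310].reshape(-1,3); q=w2b(s)
    k=(s[:,2]>.06)&(s[:,2]<.09)&((abs(q[:,0]-30)>22))&(abs(q[:,0]-30)<33)&(q[:,1]>-90)&(q[:,1]<25)
    print("jaw wing y pct5,50",np.percentile(q[k,1],[5,25,50]).round(1))
    hsv=cv2.cvtColor(c["color"],cv2.COLOR_BGR2HSV); m=((hsv[...,0]<6)|(hsv[...,0]>172))&(hsv[...,1]>150)&(hsv[...,2]>80)
    m[:,:190]=0;m[:,310:]=0;m[:130]=0;m[260:]=0; v,u=np.nonzero(m); (x,y),r=cv2.minEnclosingCircle(np.stack([u,v],1).astype(np.float32))
    print("lid board",w2b(ray(c,x+.3,y+.3,.107)).round(1))
jaw(sys.argv[1])
E
python3 -m handwheel '[[0,0,0,0,1],[0,0,0,0,1],[0,0,0,0,1],[0,0,0,0,1],[0,0,0,0,1]]'; python3 jaw.py j1; python3 -m handwheel '[[0,0,0,0,0.4],[0,0,0,0,0.4],[0,0,0,0,0.4],[0,0,0,0,0.4],[0,0,0,0,0.4],[0,0,0,0,0.4],[0,0,0,0,0.4]]' 20; python3 jaw.py j2
```

```text
clock: 11.35
tcp_pos: [0.4654, 0.2627, 0.0342]
orientation: [-0.0, -0.258, 0.966, 0.0]
wrist_force: [-0.3, -0.6, -0.5]
finger_gap: 0.0854
grip_force: 0.0
j1 tcp board [-65.1 107. ] pads y 64.3 149.7 Fy board -0.4 grip 0.0
jaw wing y pct5,50 [-68.3 -56.5  -6.6]
lid board [ 27.5 -61.4]
clock: 12.1
tcp_pos: [0.4681, 0.2597, 0.0355]
orientation: [0.002, -0.257, 0.966, -0.003]
wrist_force: [4.3, -12.4, 7.1]
finger_gap: 0.0342
grip_force: 7.5
j2 tcp board [-64.2 103. ] pads y 85.9 120.1 Fy board -12.9 grip 7.474954817444086
jaw wing y pct5,50 [-71.1 -55.6 -15.6]
lid board [ 28.  -61.4]
```

```bash
sed -i 's/(q\[:,1\]>-90)/(q[:,1]>-48)/' jaw.py
python3 -m handwheel '[[0,0,0,0,1],[0,0,0,0,1],[0,0,0,0,1],[0,0,0,0,1],[0,0,0,0,1]]'>/dev/null; python3 -m handwheel '[[0,0,0,0,0.42],[0,0,0,0,0.42],[0,0,0,0,0.42],[0,0,0,0,0.42],[0,0,0,0,0.42],[0,0,0,0,0.42],[0,0,0,0,0.42]]' 20; python3 jaw.py j3
python3 -m handwheel '[[0,0,0,0,1],[0,0,0,0,1],[0,0,0,0,1],[0,0,0,0,1],[0,0,0,0,1]]'>/dev/null; python3 -m handwheel '[[0,0,0,0,0.42],[0,0,0,0,0.42],[0,0,0,0,0.42],[0,0,0,0,0.42],[0,0,0,0,0.42],[0,0,0,0,0.42],[0,0,0,0,0.42]]' 20; python3 jaw.py j4
python3 - <<'E'
from h import *
a=[dict(np.load(f))["color"][145:225,190:290] for f in("top0.npz","j4.npz")]
cv2.imwrite("pics/j4.png",cv2.resize(np.hstack(a),None,fx=4,fy=4,interpolation=cv2.INTER_CUBIC))
E
```

```text
clock: 13.35
tcp_pos: [0.4678, 0.2602, 0.0354]
orientation: [0.001, -0.257, 0.966, -0.003]
wrist_force: [2.9, -10.0, 6.3]
finger_gap: 0.0357
grip_force: 5.3
j3 tcp board [-64.3 103.7] pads y 85.8 121.5 Fy board -10.1 grip 5.285557215102017
jaw wing y pct5,50 [-26.  -20.5 -11.1]
lid board [ 28.4 -61.3]
clock: 14.6
tcp_pos: [0.4678, 0.2602, 0.0354]
orientation: [0.001, -0.257, 0.966, -0.003]
wrist_force: [2.8, -9.6, 6.2]
finger_gap: 0.0358
grip_force: 5.3
j4 tcp board [-64.3 103.6] pads y 85.7 121.5 Fy board -9.7 grip 5.304909897968173
jaw wing y pct5,50 [-33.8 -28.5 -18.1]
lid board [ 28.5 -61. ]
```

View pics/j4.png

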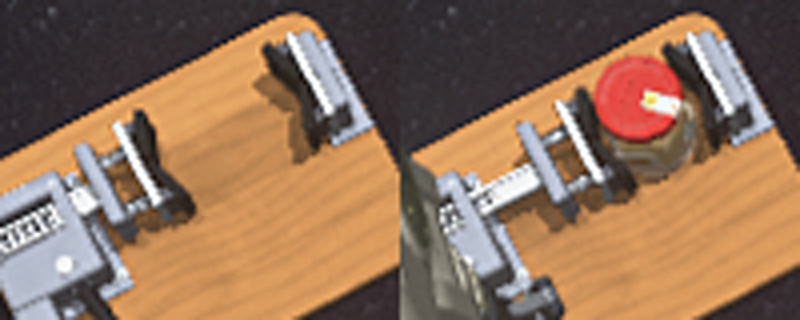

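Pump 4 has brought the sprung face (crop 585,150) close to the jar (645,100). The jar still stands upright, not yet touched. I'll set up a free-state reference for the distance from block to white face plate, so that I can read the spring.

```bash
cat > spring.py <<'E'
from h import *
import sys
def prof(f):
    c=dict(np.load(f)); g=c["color"]; ys=np.arange(-80,60,.5); xs=np.r_[np.arange(3,10),np.arange(50,57)]  # sample lines off the axis, at jaw-top height
    X,Y=np.meshgrid(xs,ys); W=np.stack([*np.moveaxis(np.array([[b2w(x,y) for x in xs] for y in ys]),-1,0),np.full(X.shape,.08)],-1)
    p=(W-np.array(c["xyz"]))@rot(c); u=(p[...,0]/p[...,2]*c["fx"]+c["cx"]).astype(np.float32); v=(p[...,1]/p[...,2]*c["fy"]+c["cy"]).astype(np.float32)
    s=cv2.remap(g,u,v,cv2.INTER_LINEAR).astype(float); b=s[...,0]; wood=s[...,2]-s[...,0]
    out=[]
    for sl in(slice(0,7),slice(7,14)):
        B=cv2.GaussianBlur(b[:,sl].mean(1)[:,None],(1,5),0)[:,0]
        out.append([(ys[i],int(B[i])) for i in range(2,len(ys)-2) if B[i]>=B[i-2:i+3].max() and B[i]>110])
    return out
for f in sys.argv[1:]: print(f,*prof(f),sep="\n   ")
E
python3 spring.py top0.npz j1.npz j2.npz j3.npz j4.npz
```

```text
top0.npz
   [(np.float64(15.5), 250), (np.float64(25.5), 166), (np.float64(31.5), 178), (np.float64(41.0), 211), (np.float64(58.0), 152)]
   [(np.float64(15.5), 252), (np.float64(41.5), 218)]
j1.npz
   [(np.float64(8.5), 246), (np.float64(22.5), 185), (np.float64(34.5), 214), (np.float64(56.5), 167)]
   [(np.float64(8.5), 251), (np.float64(33.5), 218)]
j2.npz
   [(np.float64(-0.5), 249), (np.float64(10.0), 126), (np.float64(16.0), 154), (np.float64(25.0), 213), (np.float64(56.5), 167)]
   [(np.float64(-0.5), 251), (np.float64(24.5), 220)]
j3.npz
   [(np.float64(-7.5), 246), (np.float64(1.5), 156), (np.float64(7.5), 130), (np.float64(18.5), 212), (np.float64(56.5), 174)]
   [(np.float64(-7.5), 252), (np.float64(17.5), 216)]
j4.npz
   [(np.float64(-15.0), 248), (np.float64(-5.0), 174), (np.float64(3.0), 150), (np.float64(13.0), 209), (np.float64(56.5), 174)]
   [(np.float64(-15.0), 250), (np.float64(10.5), 217)]
```

```bash

python3 -m handwheel '[[0,0,0,0,1],[0,0,0,0,1],[0,0,0,0,1],[0,0,0,0,1],[0,0,0,0,1]]'>/dev/null; python3 -m handwheel '[[0,0,0,0,0.42],[0,0,0,0,0.42],[0,0,0,0,0.42],[0,0,0,0,0.42],[0,0,0,0,0.42],[0,0,0,0,0.42],[0,0,0,0,0.42]]' 20; python3 jaw.py j5
python3 -m handwheel '[[0,0,0,0,1],[0,0,0,0,1],[0,0,0,0,1],[0,0,0,0,1],[0,0,0,0,1]]'>/dev/null; python3 -m handwheel '[[0,0,0,0,0.42],[0,0,0,0,0.42],[0,0,0,0,0.42],[0,0,0,0,0.42],[0,0,0,0,0.42],[0,0,0,0,0.42],[0,0,0,0,0.42]]' 20; python3 jaw.py j6; python3 spring.py j5.npz j6.npz
```

```text
clock: 15.85
tcp_pos: [0.4678, 0.2602, 0.0354]
orientation: [0.001, -0.257, 0.966, -0.003]
wrist_force: [3.0, -10.6, 6.2]
finger_gap: 0.0364
grip_force: 5.3
j5 tcp board [-64.3 103.7] pads y 85.4 121.9 Fy board -10.7 grip 5.315187564119697
jaw wing y pct5,50 [-38.8 -33.8 -23.7]
lid board [ 28.8 -63.3]
clock: 17.1
tcp_pos: [0.4678, 0.2602, 0.0355]
orientation: [0.001, -0.257, 0.966, -0.003]
wrist_force: [3.9, -9.8, 6.3]
finger_gap: 0.036
grip_force: 5.3
j6 tcp board [-64.2 103.6] pads y 85.6 121.6 Fy board -10.4 grip 5.25059443898499
jaw wing y pct5,50 [-43.  -37.3 -29.3]
lid board [ 28.2 -67.2]
j5.npz
   [(np.float64(-20.5), 246), (np.float64(-11.0), 177), (np.float64(-6.5), 158), (np.float64(4.0), 206), (np.float64(56.5), 173)]
   [(np.float64(-21.0), 251), (np.float64(4.0), 217)]
j6.npz
   [(np.float64(-25.5), 248), (np.float64(-16.0), 149), (np.float64(-2.5), 210), (np.float64(57.0), 170)]
   [(np.float64(-25.5), 252), (np.float64(-3.0), 218)]
```

```bash

python3 -m handwheel '[[0,0,0,0,1],[0,0,0,0,1],[0,0,0,0,1],[0,0,0,0,1],[0,0,0,0,1]]'>/dev/null; python3 -m handwheel '[[0,0,0,0,0.4],[0,0,0,0,0.4],[0,0,0,0,0.4],[0,0,0,0,0.4],[0,0,0,0,0.4],[0,0,0,0,0.4],[0,0,0,0,0.38],[0,0,0,0,0.38]]' 25; python3 jaw.py j7;  python3 spring.py j7.npz
python3 - <<'E'
from h import *
c=imaging.read_camera("side")
a=[dict(np.load("j7.npz"))["color"][140:240,180:290],c["color"][160:240,270:370]]
cv2.imwrite("pics/j7.png",np.hstack([cv2.resize(x,(400,400),interpolation=cv2.INTER_CUBIC) for x in a]))
E
```

```text
clock: 18.45
tcp_pos: [0.4682, 0.2599, 0.036]
orientation: [0.002, -0.257, 0.966, -0.003]
wrist_force: [0.5, -12.0, 9.7]
finger_gap: 0.0334
grip_force: 24.7
j7 tcp board [-64.1 103.2] pads y 86.4 119.9 Fy board -10.6 grip 24.677643477916718
jaw wing y pct5,50 [-43.3 -37.8 -29.9]
lid board [ 28.  -67.6]
j7.npz
   [(np.float64(-25.5), 248), (np.float64(-15.5), 173), (np.float64(-9.5), 208), (np.float64(3.5), 196), (np.float64(56.5), 169)]
   [(np.float64(-25.5), 251), (np.float64(-10.0), 218)]
```

View pics/j7.png

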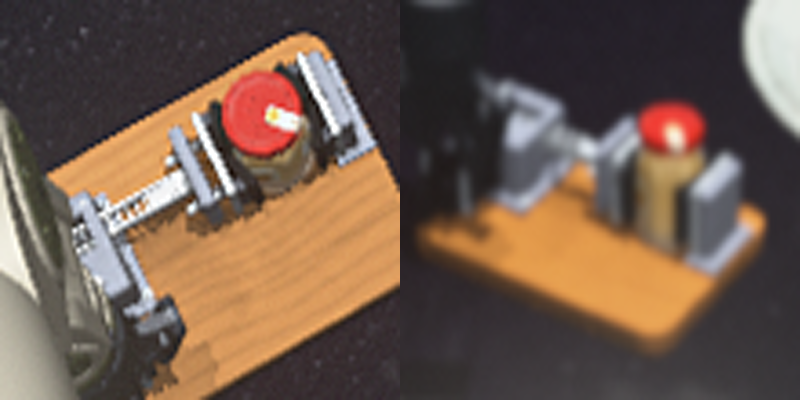

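The last view shows the jar upright, clamped between both V's (left crop 265,115; right crop 670,170). The spring gap is down from 25.3 to about 15.7 mm, so the face is in about 9.5 of 16 mm. The trigger is squeezed home against the handle with a 25 N grip. A short settle, then I hand in.

```bash
python3 -m handwheel '[[0,0,0,0,0.38],[0,0,0,0,0.38],[0,0,0,0,0.38]]'; python3 -c "
from workcell import workorder
print(workorder.hand_in())"
```

```text
clock: 18.85
tcp_pos: [0.4682, 0.2599, 0.036]
orientation: [0.002, -0.257, 0.967, -0.003]
wrist_force: [2.6, -11.4, 10.6]
finger_gap: 0.0333
grip_force: 24.7
the job is handed in; nothing more can be done
None
```

The honey jar stands upright in the clamp, gripped after seven squeezes with the sprung face in about 9.5 of 16 mm; the trigger is still held squeezed, and the job was handed in at 18.9 s (no verdict was returned).

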